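# Unsnap the battery-box cover

### The job

Take the snap-fit cover off the small battery box: press its two opposing side tabs together, gently enough not to crack them, until the hooks let go, and lift the cover straight up without tearing at the hooks. Then lay the cover gently, right side up, flat on the floor of the shallow parts tray, let go of it, and leave the other things on the bench where they are.

Things in the scene. Friction and masses are not known exactly. Their poses are not given: they have to be found in the camera images.
- battery_box: grey open-topped box 90 (x) x 70 (y) x 45 (z) mm, walls 4 mm, screwed to the bench by a 14 mm wide foot at each x end (screw heads reach 7 mm above the bench); two round cells lie in it. Origin: centre of its underside on the bench; z up. Inside each y wall, at x = 0, is a ledge under which a hook of the cover catches
- cover: grey snap-fit cover, about 0.2 kg, closed on the box at the start, axes then along the box's. Plate 90 (x) x 70 (y) x 4 mm, edges flush with the box; in its middle a fixed hump 34 (x) x 27 (y) mm with a black tab standing out of each y side. Origin: centre of the plate's UNDERSIDE (45 mm above the bench when on the box), z up; plate top at z = 4 mm, hump top at z = 30 mm
- cover_foot (a point): point of the cover 16 mm below its origin, level with the lower edges of its two skirt bars (4 mm thick, at the x ends). The bars fit into the box with 0.7 to 1 mm play, so the cover must rise straight by more than 16 mm to clear the box; laid down, the cover stands on them. The tabs' hooks reach 14 mm below the origin
- cover_grip (a point): point of the cover 18 mm above its origin, in the hump, at the height of the middle of the two tabs' press faces. Press faces: 20 mm wide (x), from z = 9 to 27 mm in the cover's frame, looking to +y and -y, each 23.5 to 32.5 mm from the centre plane when out: this differs from tab to tab and is not measured, so find the true middle by feel
- tab_l (a joint): travel of the +y tab towards the hump, m: 0 = out, 0.006 = hard stop. A spring pushes it out: 2 N at first plus 1.9 N per mm (13 N at the stop). Its hook is free at 5 to 5.7 mm (12 to 13 N) and must be kept so until the cover has risen 11 mm. A tab pressed with over 25 N cracks; pulling or pushing the cover on the box with over 20 N harms the hooks
- tab_r (a joint): the same for the tab on the cover's -y side: its travel towards the hump (towards the cover's +y), m
- parts_tray: shallow open aluminium tray 125 (x) x 105 (y) x 14 mm, walls and floor 3 mm, fixed to the bench, empty. Origin: centre of its underside on the bench
- parts_tray_in (a point): centre of the tray's inner floor; the cover fits on it with its long side along the tray's x or turned half round
- collet: bystander: collet 24 mm across, 37 mm high, standing in front of the battery box (robot's side)
- bolt: bystander: bolt 32 mm long, lying behind the battery box
- hex_key: bystander: hex key 31 x 88 x 6 mm behind the tray
- brass_offcut: bystander: brass bar end 16 x 21 x 14 mm in front of the tray
- spanner: bystander: open-ended spanner 180 mm long, lying at the back
- oil_can: bystander: oil can 68 mm across, 118 mm high, at the back
- micrometer: bystander: micrometer 41 x 129 x 15 mm, at the back

How it is judged:
By the outcome, as a careful person would: the job done as asked, in the order asked, and still so for the second after the job is handed in, with the robot touching nothing.
It also fails if it takes over 51 s, if anything falls off the work surface, if the arm or the gripper's body presses on something with over 40 N, if the wrist force passes 120 N, or if a joint passes its speed limit or range.

### The arm

A 6-joint arm with a two-finger parallel gripper is mounted at the origin on a cart in front of the work surface, level with it; the furniture and walls round the work are solid. World frame = base frame: x ahead of the robot, y to its left, z up, the work surface at z = 0. Lengths are in m, angles in rad, forces in N, time in s.
With the tool pointing down it reaches from about 0.3 to 0.875 m from the base axis. Payload 6.4 kg.
Tool frame: the origin (TCP) lies at the very end of the fingers, on their centre line; the grasp point (between the pads) lies 19 mm behind it (ctrl.grip_depth is the distance from the TCP to the grasp point, in m); z points along the fingers, x is the direction in which the jaws open and shut, and the axes are right-handed (so a half turn about z gives the same grasp; the last joint's range is limited). The gripper opens to 88 mm and grips with 3 to 60 N. Pads are 18 mm wide; open, the fingers measure 123 mm over their backs; the gripper's body (75 mm by 187 mm) begins 45 mm behind the grasp point.
Start: joints at [0.961, 0.181, 1.607, -0, 1.354, -0.206], TCP at [0.226, 0.529, 0.239] pointing down, gripper open.
Joint ranges: [-2.99, 2.99], [-0.89, 2.07], [0.3, 2.58], [-1.14, 4.28], [0, 2.63], [-3.12, 3.12]. Speed limits (rad/s): [2.57, 2.57, 3.01, 3.14, 3.14, 3.14].

### API

Orientations are given as a unit quaternion [x, y, z, w].
In Python, from station import ctrl gives the robot as it stands.
- The arm moves only by the shell command python3 -m jog 'ROWS' [OPENING] [FORCE]. ROWS is a JSON object of lists of equal length, an entry for each row: "offset": the shift along the tool's x, y, z in cm, a list of three; "yaw": the turn about the tool's z in rad. A call has 1 to 20 rows; each row is the pose to reach, as a shift and turn from the pose commanded when the call began, along the tool's axes at that moment; what a row does not reach only later rows make up. A row lasts 1/12 s, in which the tool goes at most 41.7 mm and 7.16 degrees, less where a joint would pass 70% of its speed; a pose out of reach is approached as far as the arm can. A call with a gripper value outside its range is refused whole. OPENING is the finger opening in cm, from 0 to 8.81, set as the call begins (- or left out, the last holds). The fingers move at their own pace and stop on an object; FORCE is the grip in N (left out, the last holds). Time passes only in rows, so rows that repeat a pose let the fingers close. It gives the time, the measured TCP pose, the force and the opening at its end, in the units of the state.
- ctrl.read_state(): the state, without advancing time (a new reading comes with each control period).
- ctrl.camera(name): name is "side" or "top"; returns the picture (480x640x3 uint8, red, green, blue); there is no depth.
- ctrl.calibration(name): a dict with "vfov" (degrees; the focal length in pixels is half the picture's height over the tangent of half this angle, whatever the lens; pixels are square), "cx", "cy" (the principal point, pixels), "k1" (the pictures are not rectified: a ray, as slopes to the right and down, at radius r is drawn at 1 + k1 r^2 times it, then the intrinsics apply), "world_from_camera" (4x4, takes a point from camera to world coordinates). Camera axes: x right, y down, z forward; pixel columns grow to the right and rows downward; lengths in m; the calibration is good to about 2 mm. A picture is of the moment at which its call begins. calibration takes no time and is no camera call.
- ctrl.close_job(): hands the job in, once; it reports no verdict.
The state is a dict: "time_s": time; "qpos": joint angles; "qvel": joint speeds; "tau": joint torques, N m; "position": TCP position; "ee_rot": TCP orientation; "ft_force": force on the tool from outside, world axes, zero at the start; "moment": the same for the moment, N m; "grip_width": finger opening in m.
Only numpy, scipy, OpenCV 4.12 (cv2) and the standard library are available. Lean on these libraries where they do the work, as an engineer would, in place of code of your own. Each camera call takes 0.05 s, during which the arm holds its last target. There are 200 camera calls.

## Working session

There is one attempt and no reset: what is moved stays moved. The work goes in short steps, Python scripts to look and compute and a shell command to move; the robot and the scene stay as the last step left them, time stands still between calls to the robot, and variables do not carry over. Pictures are saved under pics/ and viewed, about 8 in all and at most 12, crops included, and the job is handed in when it is done.

```bash
mkdir -p pics
cat > h.py <<'E'
import numpy as np,cv2
from station import ctrl
from scipy.spatial.transform import Rotation as R
def K(n):
    c=ctrl.calibration(n);f=240/np.tan(np.radians(c["vfov"])/2)
    return c,f
def pix2w(n,uv,z):
    c,f=K(n);T=np.array(c["world_from_camera"]);out=[]
    for u,v in np.atleast_2d(uv):
        d=np.array([(u-c["cx"])/f,(v-c["cy"])/f]);s=d.copy()
        for _ in range(30): s=d/(1+c["k1"]*(s@s))
        r=T[:3,:3]@np.array([*s,1]);o=T[:3,3];out.append(o+r*(z-o[2])/r[2])
    return np.array(out)
def w2pix(n,P):
    c,f=K(n);T=np.linalg.inv(np.array(c["world_from_camera"]));out=[]
    for p in np.atleast_2d(P):
        q=T[:3,:3]@p+T[:3,3];s=q[:2]/q[2];s=s*(1+c["k1"]*(s@s));out.append(s*f+[c["cx"],c["cy"]])
    return np.array(out)
def snap(n,name,crop=None,s=1):
    im=ctrl.camera(n)[:,:,::-1]
    if crop: x0,y0,x1,y1=crop; im=im[y0:y1,x0:x1]
    cv2.imwrite('pics/'+name+'.png',cv2.resize(im,None,fx=s,fy=s,interpolation=cv2.INTER_CUBIC))
E
python3 - <<'E'
from h import *
for n in("top","side"): snap(n,n+"0"); print(ctrl.calibration(n))
print(ctrl.read_state())
E
```

```text
{'vfov': 43.63551230839063, 'cx': 326.50080246849456, 'cy': 239.2467217943726, 'k1': -0.009407643822117064, 'world_from_camera': array([[-1.56463364e-02, -9.98008208e-01,  6.11130758e-02,
         4.67665067e-01],
       [-9.99877511e-01,  1.55929515e-02, -1.35038567e-03,
        -9.02357419e-02],
       [ 3.94762749e-04, -6.11267187e-02, -9.98129936e-01,
         1.16681099e+00],
       [ 0.00000000e+00,  0.00000000e+00,  0.00000000e+00,
         1.00000000e+00]])}
{'vfov': 56.773469473266864, 'cx': 314.54232940478363, 'cy': 240.73712696181184, 'k1': 0.019348623066652925, 'world_from_camera': array([[ 0.84818365, -0.19490782,  0.49253979,  0.11271994],
       [-0.52908348, -0.26679897,  0.80553646, -0.82203294],
       [-0.02559625, -0.94383751, -0.32941703,  0.37656314],
       [ 0.        ,  0.        ,  0.        ,  1.        ]])}
{'time_s': 0.1, 'qpos': array([ 9.60717973e-01,  1.81491445e-01,  1.60787624e+00,  2.02854083e-05,
        1.35380935e+00, -2.06303303e-01]), 'qvel': array([ 0.00023087,  0.00072633, -0.00390416, -0.00199211,  0.00156608,
        0.00129877]), 'tau': array([-4.43998101e-05, -4.34820199e+01, -3.42698157e+01,  7.02431984e-02,
        3.40350461e-02,  2.34738803e-05]), 'position': array([0.22561658, 0.52837403, 0.2379017 ]), 'ee_rot': array([ 8.34534531e-01,  5.50955070e-01, -7.40145666e-04,  2.82577534e-04]), 'ft_force': array([ 0.14267927, -0.36900795, -0.26050931]), 'moment': array([-0.03782347, -0.02708136, -0.00631337]), 'grip_width': 0.08835076358312653}
```

View pics/top0.png

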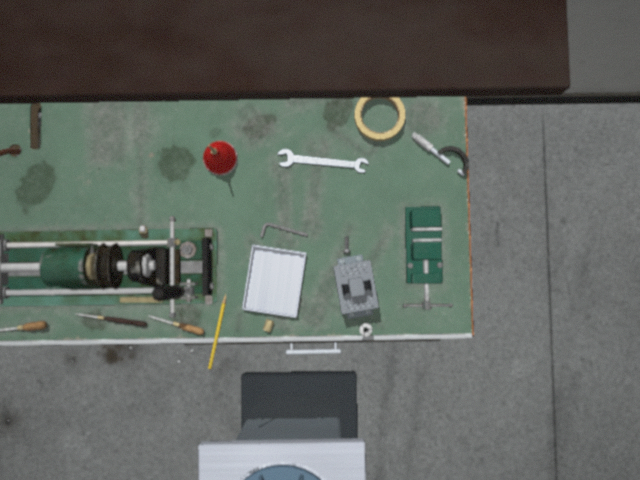

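View pics/side0.png

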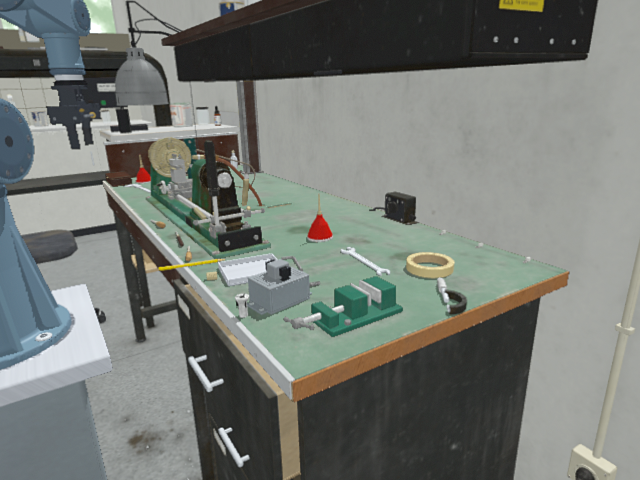

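The top view shows the tray at about (275,283) and the box at about (356,288), with black tabs at (345,290) and (372,285). The collet is at (366,330). Next I'll enlarge that area.

Run:
```python
from h import *
snap("top","c1",(230,215,400,345),4.7)
snap("side","c2",(200,230,350,340),5)
```

```text
(no output)
```

View pics/c1.png

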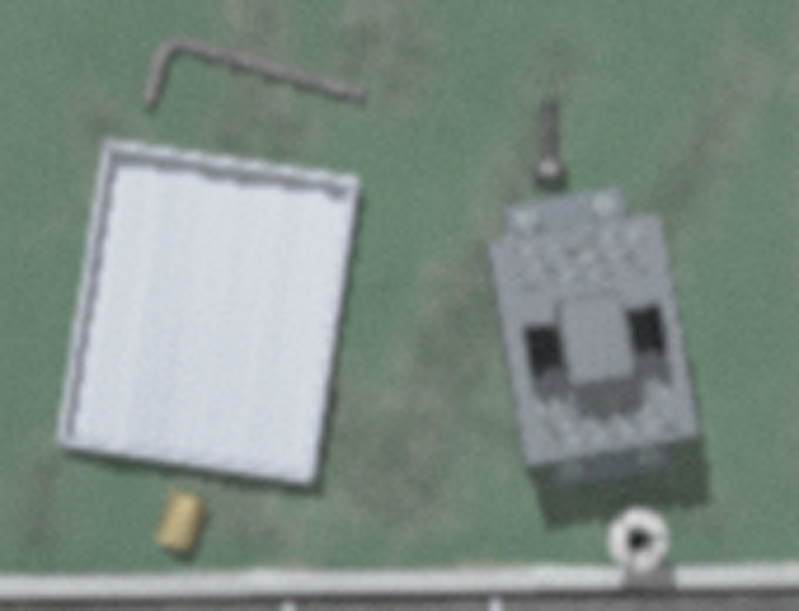

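View pics/c2.png

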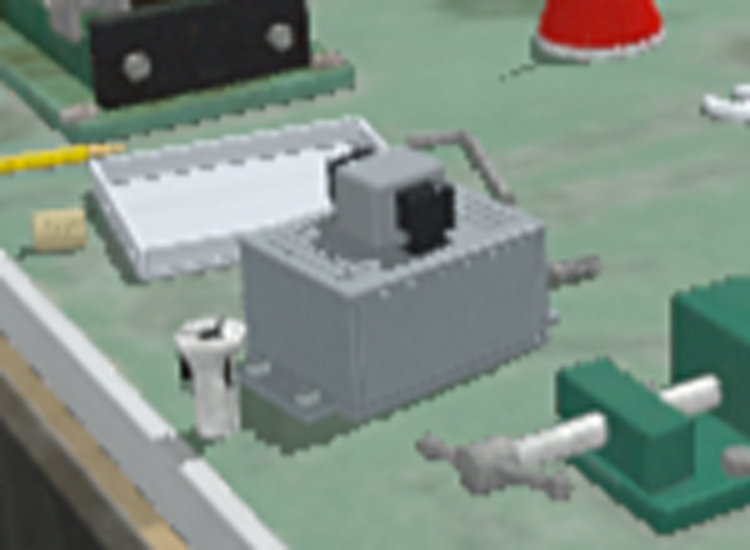

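The crops show the plate corners at c1 px (492,243), (660,215), (695,432) and (528,465). The tray rim corners are at (105,140), (358,180), (312,487) and (60,442). The tabs are clear on both sides of the hump.

Run:
```python
from h import *
def a(q,s=4.7,o=(230,215)): return (np.array(q,float)+.5)/s-.5+np.array(o)
def rep(n,P):  # TL TR BR BL
    c=P.mean(0);x=(P[0]+P[1]-P[2]-P[3])/2;y=(P[0]+P[3]-P[1]-P[2])/2
    print(n,c.round(4),'len',np.linalg.norm(x).round(4),np.linalg.norm(y).round(4),'yaw',np.arctan2(x[1],x[0]).round(3),np.arctan2(-y[0],y[1]).round(3))
    return c
rep('cover',pix2w('top',a([(492,243),(660,215),(695,432),(528,465)]),.049))
rep('tray',pix2w('top',a([(105,140),(358,180),(312,487),(60,442)]),.014))
rep('hump',pix2w('top',a([(557,300),(622,293),(636,378),(568,386)]),.075))
print('tabs outer',pix2w('top',a([(527,350),(661,330)]),.072).round(4))
print('collet,bolt',pix2w('top',a([(638,538)]),.037).round(4),pix2w('top',a([(550,100),(548,185)]),.008).round(4))
s=pix2w('side',a([(243,240),(355,297),(547,228)],5,(200,230)),.049);print('side corners BL BR TR',s.round(4),'centre',((s[0]+s[2])/2).round(4))
s=pix2w('side',a([(90,163),(143,277),(360,120)],5,(200,230)),.014);print('tray side',s.round(4))
st=ctrl.read_state();M=R.from_quat(st['ee_rot']).as_matrix();print(M.round(3))
```

```text
cover [ 0.447  -0.1451  0.049 ] len 0.0877 0.0674 yaw 0.142 0.164
tray [0.4597 0.0101 0.014 ] len 0.1253 0.1046 yaw -0.159 -0.182
hump [ 0.4472 -0.1446  0.075 ] len 0.0333 0.0259 yaw 0.127 0.096
tabs outer [[ 0.4434 -0.118   0.072 ]
 [ 0.4503 -0.1701  0.072 ]]
collet,bolt [[ 0.3673 -0.1618  0.037 ]] [[ 0.5445 -0.1309  0.008 ]
 [ 0.5095 -0.1294  0.008 ]]
side corners BL BR TR [[ 0.3964 -0.1226  0.049 ]
 [ 0.4083 -0.1897  0.049 ]
 [ 0.4928 -0.1777  0.049 ]] centre [ 0.4446 -0.1501  0.049 ]
tray side [[ 0.4054  0.0692  0.014 ]
 [ 0.3799 -0.058   0.014 ]
 [ 0.5271  0.0468  0.014 ]]
[[ 0.393  0.92  -0.001]
 [ 0.92  -0.393 -0.001]
 [-0.001 -0.    -1.   ]]
```

Cover: about (0.446,-0.146), yaw 0.15. Tray: about (0.460,0.010), yaw -0.17. I'll rise first, then travel to a hover over the box.

```bash
python3 -m jog '{"offset":[[0,0,-3],[0,0,-6],[-2,1.75,-8],[-5.3,4.7,-8],[-8.5,7.5,-8],[-11.7,10.3,-8],[-15,13.1,-8],[-18,15.8,-8],[-21.3,18.7,-8],[-24.5,21.5,-8],[-27.7,24.3,-8],[-31,27.1,-8],[-34,29.8,-8],[-37,32.4,-6],[-40,35,-4],[-43,37.7,-2],[-46,40.3,0],[-49,43,3],[-51.5,45.1,6],[-53.4,46.8,8]],"yaw":[0,0,0,0,-0.05,-0.1,-0.15,-0.2,-0.25,-0.3,-0.35,-0.4,-0.45,-0.5,-0.554,-0.554,-0.554,-0.554,-0.554,-0.554]}'; python3 -m jog '{"offset":[[0,0,0],[0,0,0],[0,0,0],[0,0,0],[0,0,0],[0,0,0]],"yaw":[0,0,0,0,0,0]}'
python3 - <<'E'
from h import *
s=ctrl.read_state();M=R.from_quat(s['ee_rot']).as_matrix();print(s['position'],M.round(4),np.arctan2(M[1,0],M[0,0]))
E
```

```text
time_s: 1.87
position: [0.4415, -0.1323, 0.1712]
ee_rot: [0.652, 0.758, 0.0, 0.001]
ft_force: [0.7, 0.1, 0.9]
grip_width: 0.0879
time_s: 2.37
position: [0.4418, -0.1296, 0.1735]
ee_rot: [0.651, 0.759, 0.0, 0.001]
ft_force: [0.5, -1.0, 0.0]
grip_width: 0.0884
[ 0.44182901 -0.12962639  0.17347636] [[-0.1513  0.9885  0.0024]
 [ 0.9885  0.1513 -0.0014]
 [-0.0017  0.0022 -1.    ]] 1.7226610362822057
```

```bash
python3 -m jog '{"offset":[[-0.8,0.1,1],[-1.69,0.17,3],[-1.69,0.17,5],[-1.69,0.17,7],[-1.69,0.17,8.2],[-1.69,0.17,8.9],[-1.69,0.17,8.9],[-1.69,0.17,8.9],[-1.69,0.17,8.9]],"yaw":[0,0,0,0,0,0,0,0,0]}'
python3 - <<'E'
from h import *
snap("side","s3",(200,200,360,330),5)
snap("top","t3",(310,230,410,330),6)
s=ctrl.read_state();p=s['position'];print(p,s['ft_force'])
print(w2pix("side",[p,[p[0],p[1],.049]]),w2pix("top",p))
E
```

```text
time_s: 3.12
position: [0.4461, -0.1472, 0.0839]
ee_rot: [0.652, 0.758, 0.0, 0.001]
ft_force: [-0.9, -0.4, 0.4]
grip_width: 0.0884
[ 0.44622277 -0.1471908   0.0840822 ] [-0.4150452   0.26730794 -0.42014477]
[[277.7081848  257.86183355]
 [278.71594322 275.65146013]] [[358.07417977 287.39029562]]
```

View pics/s3.png

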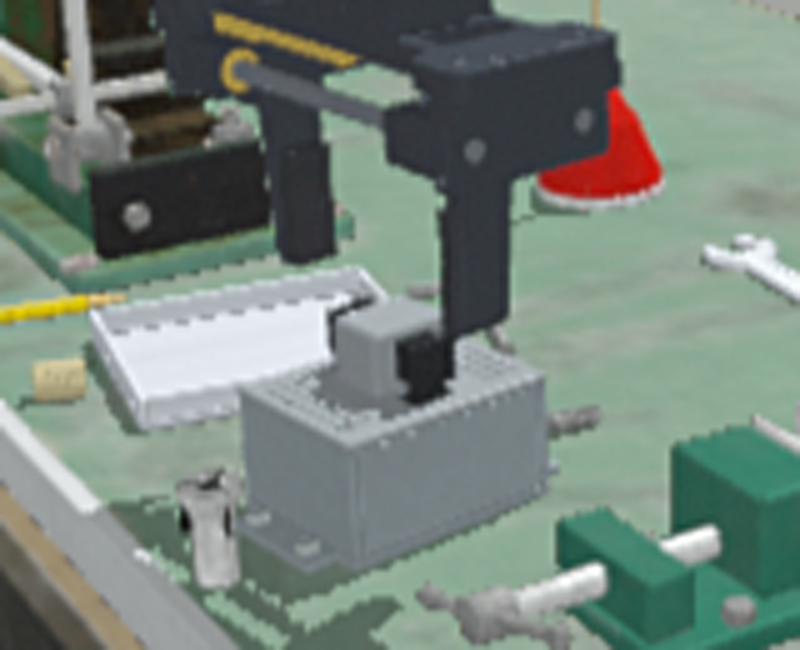

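The fingertips straddle the hump: their midpoint is about (390,293), which agrees with the projected TCP. I'll descend to 3 mm above the plate, then close gently.

```bash
python3 -m jog '{"offset":[[0,0,1],[0,0,2],[0,0,2.7],[0,0,3.1],[0,0,3.2],[0,0,3.2],[0,0,3.2],[0,0,3.2]],"yaw":[0,0,0,0,0,0,0,0]}' 6.8 3; for i in 1; do python3 -m jog '{"offset":[[0,0,0],[0,0,0],[0,0,0],[0,0,0],[0,0,0]],"yaw":[0,0,0,0,0]}' 6.2 3; done; python3 -m jog '{"offset":[[0,0,0],[0,0,0],[0,0,0],[0,0,0],[0,0,0],[0,0,0]],"yaw":[0,0,0,0,0,0]}' 5.8 3
```

```text
time_s: 3.88
position: [0.4457, -0.1469, 0.0513]
ee_rot: [0.652, 0.758, 0.0, 0.0]
ft_force: [-0.0, 0.5, 1.2]
grip_width: 0.068
time_s: 4.3
position: [0.4455, -0.1468, 0.0512]
ee_rot: [0.652, 0.758, 0.0, 0.0]
ft_force: [-0.1, -0.9, 0.0]
grip_width: 0.0621
time_s: 4.8
position: [0.4455, -0.1467, 0.0511]
ee_rot: [0.652, 0.758, 0.0, -0.0]
ft_force: [-0.3, -1.0, -0.7]
grip_width: 0.0579
```

```bash
python3 -m jog '{"offset":[[0,0,0],[0,0,0],[0,0,0],[0,0,0]],"yaw":[0,0,0,0]}' 5.6 3;  python3 -m jog '{"offset":[[0,0,0],[0,0,0],[0,0,0],[0,0,0]],"yaw":[0,0,0,0]}' 5.4 3; python3 -m jog '{"offset":[[0,0,0],[0,0,0],[0,0,0],[0,0,0]],"yaw":[0,0,0,0]}' 5.2 3
```

```text
time_s: 5.13
position: [0.4455, -0.1467, 0.0511]
ee_rot: [0.652, 0.758, 0.0, 0.0]
ft_force: [0.2, -0.4, 0.6]
grip_width: 0.0563
time_s: 5.47
position: [0.4454, -0.1465, 0.051]
ee_rot: [0.652, 0.758, 0.0, -0.0]
ft_force: [0.6, 2.0, 0.5]
grip_width: 0.0543
time_s: 5.8
position: [0.4454, -0.1468, 0.0511]
ee_rot: [0.652, 0.758, -0.0, -0.0]
ft_force: [0.0, 1.1, 1.6]
grip_width: 0.0522
```

```bash
for w in 5.0; do python3 -m jog '{"offset":[[0,0,0],[0,0,0],[0,0,0],[0,0,0]],"yaw":[0,0,0,0]}' 5.0 5;  python3 -m jog '{"offset":[[0,0,0],[0,0,0],[0,0,0],[0,0,0]],"yaw":[0,0,0,0]}' 4.8 5; python3 -m jog '{"offset":[[0,0,0]],"yaw":[0]}';python3 -m jog '{"offset":[[0,0,0]],"yaw":[0]}'; done
```

```text
time_s: 6.13
position: [0.4455, -0.1468, 0.0511]
ee_rot: [0.652, 0.758, -0.0, 0.0]
ft_force: [-0.7, -0.2, 1.2]
grip_width: 0.0498
time_s: 6.47
position: [0.4454, -0.1468, 0.0511]
ee_rot: [0.652, 0.758, -0.0, -0.0]
ft_force: [-1.0, 0.5, 2.3]
grip_width: 0.0502
time_s: 6.55
position: [0.4455, -0.1467, 0.0511]
ee_rot: [0.652, 0.758, -0.0, -0.0]
ft_force: [-1.9, -0.6, 1.8]
grip_width: 0.0501
time_s: 6.63
position: [0.4455, -0.1468, 0.0511]
ee_rot: [0.652, 0.758, -0.0, 0.0]
ft_force: [-1.9, 0.1, 2.3]
grip_width: 0.05
```

```bash
python3 -m jog '{"offset":[[0,0,0],[0,0,0],[0,0,0],[0,0,0]],"yaw":[0,0,0,0]}' 4.6 10;  python3 -m jog '{"offset":[[0,0,0],[0,0,0],[0,0,0],[0,0,0]],"yaw":[0,0,0,0]}' 4.4 10; for i in 1 2 3; do python3 -m jog '{"offset":[[0,0,0]],"yaw":[0]}'|grep -v ee; done
```

```text
time_s: 6.97
position: [0.4455, -0.1468, 0.0511]
ee_rot: [0.652, 0.758, -0.0, -0.0]
ft_force: [-0.8, -0.3, 3.8]
grip_width: 0.0461
time_s: 7.3
position: [0.4455, -0.1468, 0.0511]
ee_rot: [0.652, 0.758, -0.0, 0.0]
ft_force: [-2.3, -0.6, 4.7]
grip_width: 0.0447
time_s: 7.38
position: [0.4455, -0.1468, 0.0511]
ft_force: [-1.6, 1.3, 3.2]
grip_width: 0.0441
time_s: 7.47
position: [0.4455, -0.1468, 0.0511]
ft_force: [-2.1, 1.0, 4.1]
grip_width: 0.0448
time_s: 7.55
position: [0.4455, -0.1468, 0.0511]
ft_force: [-1.1, 0.5, 3.7]
grip_width: 0.0445
```

```bash
python3 -m jog '{"offset":[[0,0,0],[0,0,0],[0,0,0],[0,0,0]],"yaw":[0,0,0,0]}' 4.2 14 | grep -v ee;  python3 -m jog '{"offset":[[0,0,0],[0,0,0],[0,0,0],[0,0,0]],"yaw":[0,0,0,0]}' 4.0 17 | grep -v ee;  for i in 1 2 3 4 5; do python3 -m jog '{"offset":[[0,0,0]],"yaw":[0]}'|grep -v ee; done
```

```text
time_s: 7.88
position: [0.4455, -0.1468, 0.0511]
ft_force: [-1.3, -0.2, 5.3]
grip_width: 0.042
time_s: 8.22
position: [0.4455, -0.1466, 0.0512]
ft_force: [-2.8, 1.6, 6.2]
grip_width: 0.0407
time_s: 8.3
position: [0.4455, -0.1466, 0.0512]
ft_force: [-2.3, 0.8, 6.6]
grip_width: 0.0404
time_s: 8.38
position: [0.4455, -0.1466, 0.0512]
ft_force: [-1.2, 1.1, 6.4]
grip_width: 0.0407
time_s: 8.47
position: [0.4455, -0.1467, 0.0512]
ft_force: [-2.3, 1.0, 5.5]
grip_width: 0.0408
time_s: 8.55
position: [0.4455, -0.1466, 0.0512]
ft_force: [-3.0, 1.4, 7.0]
grip_width: 0.0411
time_s: 8.63
position: [0.4455, -0.1466, 0.0512]
ft_force: [-2.3, 1.4, 6.3]
grip_width: 0.0408
```

Both tabs are at their stops: width is 40.8 mm, against about 41 expected from 53 minus 12. Lateral force is near zero. I'll lift slowly and watch the pull.

```bash
for i in 1 2 3; do python3 -m jog '{"offset":[[0,0,-0.03],[0,0,-0.06],[0,0,-0.1],[0,0,-0.1]],"yaw":[0,0,0,0]}'|grep -v ee; done
```

```text
time_s: 8.97
position: [0.4452, -0.1466, 0.0517]
ft_force: [0.4, 0.8, -2.7]
grip_width: 0.0409
time_s: 9.3
position: [0.4454, -0.1466, 0.053]
ft_force: [0.0, 0.5, -2.4]
grip_width: 0.0409
time_s: 9.63
position: [0.4454, -0.1466, 0.0541]
ft_force: [-0.1, 0.7, -2.2]
grip_width: 0.0405
```

The pull is about 2 N, which is just the cover's weight, so the hooks are free. I'll continue straight up.

```bash
python3 -m jog '{"offset":[[0,0,-0.1],[0,0,-0.2],[0,0,-0.3],[0,0,-0.4],[0,0,-0.5],[0,0,-0.6],[0,0,-0.7],[0,0,-0.8]],"yaw":[0,0,0,0,0,0,0,0]}'|grep -v ee;python3 -m jog '{"offset":[[0,0,-0.15],[0,0,-0.3],[0,0,-0.5],[0,0,-0.7],[0,0,-0.9],[0,0,-1.1],[0,0,-1.4],[0,0,-2],[0,0,-3],[0,0,-4],[0,0,-5],[0,0,-5.5],[0,0,-5.5],[0,0,-5.5]],"yaw":[0,0,0,0,0,0,0,0,0,0,0,0,0,0]}'
python3 - <<'E'
from h import *
snap("side","s4",(200,180,360,310),5)
s=ctrl.read_state();p=s['position'];M=R.from_quat(s['ee_rot']).as_matrix();print(p)
d=np.array([.4597,.0101,p[2]])-p;print(d@M,'yaw',np.arctan2(M[1,0],M[0,0]))
E
```

```text
time_s: 10.3
position: [0.4455, -0.1467, 0.0622]
ft_force: [-0.2, 0.7, -2.3]
grip_width: 0.0411
time_s: 11.47
position: [0.4457, -0.1469, 0.1176]
ee_rot: [0.652, 0.758, 0.0, 0.001]
ft_force: [-0.4, 0.1, -2.0]
grip_width: 0.0407
[ 0.44537505 -0.14669265  0.11708551]
[ 1.52884185e-01  3.76239996e-02 -1.25686882e-05] yaw 1.7209866873242552
```

View pics/s4.png

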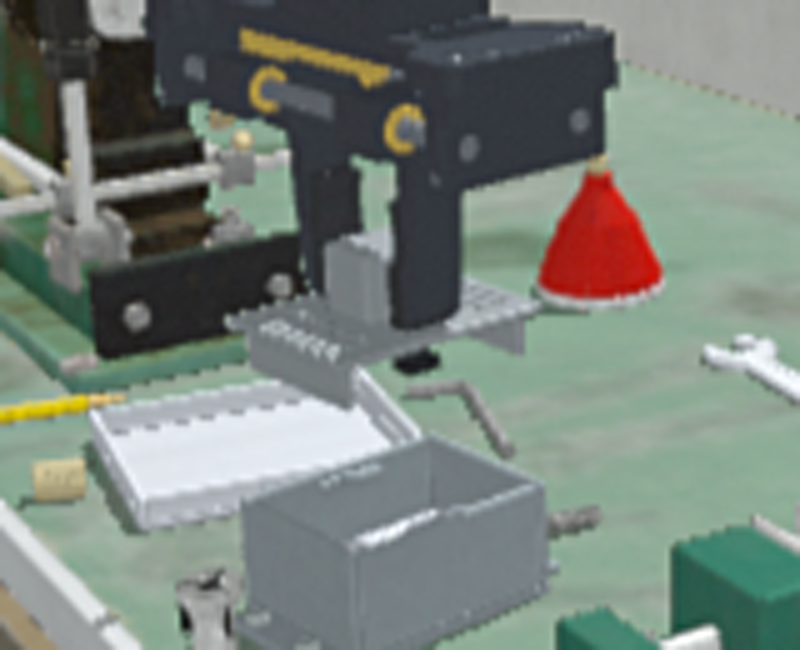

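The cover hangs level from the fingers and the box is open, with both cells still inside. Before moving on, I'll check how close the gripper body comes to the lathe next to the tray.

Run:
```python
from h import *
o=np.array([200,230])
# lathe end plate: c2 crop px bottom (100,105),(300,80); base corner (355,75)
for q in [(100,105),(305,82),(355,85)]:
    for z in (.0,.02,.03): print(q,z,pix2w('side',[(np.array(q)/5)+o],z).round(3)[0])
for q in [(213,237),(213,296),(215,305),(173,220),(173,320)]:
    print(q,[pix2w('top',[q],z).round(3)[0,:2] for z in (0,.06,.15)])
```

```text
(100, 105) 0.0 [0.448 0.171 0.   ]
(100, 105) 0.02 [0.43  0.118 0.02 ]
(100, 105) 0.03 [0.421 0.092 0.03 ]
(305, 82) 0.0 [0.544 0.142 0.   ]
(305, 82) 0.02 [0.521 0.09  0.02 ]
(305, 82) 0.03 [0.51  0.065 0.03 ]
(355, 85) 0.0 [ 0.563  0.123 -0.   ]
(355, 85) 0.02 [0.539 0.073 0.02 ]
(355, 85) 0.03 [0.527 0.048 0.03 ]
(213, 237) [array([0.547, 0.13 ]), array([0.543, 0.118]), array([0.537, 0.101])]
(213, 296) [array([0.432, 0.13 ]), array([0.434, 0.119]), array([0.437, 0.102])]
(215, 305) [array([0.415, 0.126]), array([0.418, 0.115]), array([0.422, 0.098])]
(173, 220) [array([0.581, 0.208]), array([0.576, 0.192]), array([0.567, 0.169])]
(173, 320) [array([0.387, 0.208]), array([0.391, 0.192]), array([0.398, 0.169])]
```

```bash
python3 -m jog '{"offset":[[0.5,0.12,0],[1.5,0.36,0],[3,0.73,0],[4.5,1.1,0],[6,1.47,0],[7.5,1.83,0],[9,2.2,0],[10.5,2.57,0],[12,2.93,0],[13.3,3.25,0],[14.2,3.47,0],[14.7,3.6,0],[14.89,3.64,0],[14.89,3.64,0],[14.89,3.64,0],[14.89,3.64,0]],"yaw":[0,0.02,0.05,0.08,0.11,0.14,0.17,0.2,0.23,0.26,0.29,0.31,0.32,0.32,0.32,0.32]}'; python3 -m jog '{"offset":[[0,0,1],[0,0,2],[0,0,3],[0,0,4],[0,0,5],[0,0,5.5],[0,0,5.8],[0,0,6],[0,0,6],[0,0,6]],"yaw":[0,0,0,0,0,0,0,0,0,0]}'
python3 - <<'E'
from h import *
snap("side","s5",(200,180,360,310),5)
E
```

```text
time_s: 12.85
position: [0.459, 0.0057, 0.1169]
ee_rot: [0.764, 0.645, -0.0, -0.0]
ft_force: [0.4, 0.4, -1.5]
grip_width: 0.041
time_s: 13.68
position: [0.4595, 0.0059, 0.0573]
ee_rot: [0.764, 0.645, 0.0, 0.0]
ft_force: [0.4, -0.6, -1.6]
grip_width: 0.0407
```

View pics/s5.png

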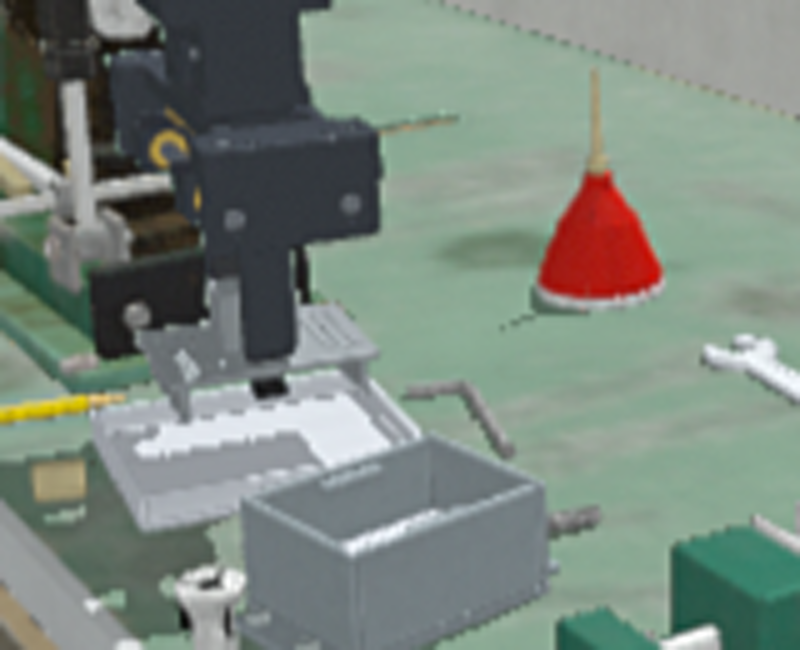

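The cover is level above the tray, inside its walls, and the arm is clear of the lathe. Contact should come at TCP z of about 0.025.

```bash
python3 -m jog '{"offset":[[0,0,0.6],[0,0,1.2],[0,0,1.8],[0,0,2.3],[0,0,2.6],[0,0,2.8],[0,0,2.9],[0,0,2.9]],"yaw":[0,0,0,0,0,0,0,0]}'|grep -v ee; for i in 1 2 3; do python3 -m jog '{"offset":[[0,0,0.03],[0,0,0.06],[0,0,0.1],[0,0,0.1]],"yaw":[0,0,0,0]}'|grep -v ee; done
```

```text
time_s: 14.4
position: [0.4591, 0.0059, 0.0278]
ft_force: [-0.2, 0.1, -1.8]
grip_width: 0.0407
time_s: 14.73
position: [0.4593, 0.0059, 0.0272]
ft_force: [0.3, 1.2, -1.0]
grip_width: 0.041
time_s: 15.07
position: [0.4591, 0.0059, 0.026]
ft_force: [-0.1, 0.4, -1.9]
grip_width: 0.0407
time_s: 15.4
position: [0.4592, 0.0059, 0.0253]
ft_force: [-1.0, -0.2, 1.3]
grip_width: 0.0404
```

Contact: the force on the tool went from -1.9 to +1.3 N, so the cover is standing. I'll release it gradually.

```bash
python3 -m jog '{"offset":[[0,0,0],[0,0,0],[0,0,0],[0,0,0]],"yaw":[0,0,0,0]}' 4.5|grep -v ee;python3 -m jog '{"offset":[[0,0,0],[0,0,0],[0,0,0],[0,0,0]],"yaw":[0,0,0,0]}' 5.0|grep -v ee;python3 -m jog '{"offset":[[0,0,0],[0,0,0],[0,0,0],[0,0,0]],"yaw":[0,0,0,0]}' 5.5|grep -v ee;python3 -m jog '{"offset":[[0,0,0],[0,0,0],[0,0,0],[0,0,0],[0,0,0],[0,0,0]],"yaw":[0,0,0,0,0,0]}' 6.6|grep -v ee
```

```text
time_s: 15.73
position: [0.4593, 0.0059, 0.0252]
ft_force: [-1.2, 1.1, 1.1]
grip_width: 0.045
time_s: 16.07
position: [0.4592, 0.0059, 0.0251]
ft_force: [-1.4, 0.3, 0.6]
grip_width: 0.0501
time_s: 16.4
position: [0.4593, 0.0059, 0.0251]
ft_force: [0.5, -0.4, -0.2]
grip_width: 0.0552
time_s: 16.9
position: [0.4592, 0.0059, 0.0251]
ft_force: [-0.2, -0.5, 0.4]
grip_width: 0.0661
```

```bash
python3 -m jog '{"offset":[[0,0,-0.3],[0,0,-0.8],[0,0,-1.5],[0,0,-2.5],[0,0,-4],[0,0,-6],[0,0,-8],[0,0,-10],[0,0,-12],[0,0,-14],[0,0,-16],[0,0,-17],[0,0,-17],[0,0,-17],[0,0,-17]],"yaw":[0,0,0,0,0,0,0,0,0,0,0,0,0,0,0]}'; python3 -m jog '{"offset":[[-1,-2,0],[-3,-4,0],[-6,-6,0],[-9,-8,0],[-12,-9,0],[-14,-10,0],[-15,-10,0],[-15,-10,0],[-15,-10,0],[-15,-10,0]],"yaw":[0,0,0,0,0,0,0,0,0,0]}'
python3 - <<'E'
from h import *
a=ctrl.camera("side")[200:330,200:360,::-1];b=ctrl.camera("top")[215:345,230:390,::-1]
cv2.imwrite('pics/f.png',cv2.resize(np.hstack([a,b]),(800,325),interpolation=cv2.INTER_CUBIC))
E
```

```text
time_s: 18.15
position: [0.4584, 0.0061, 0.1941]
ee_rot: [0.765, 0.645, -0.0, -0.001]
ft_force: [-0.0, -1.1, -0.9]
grip_width: 0.0656
time_s: 18.98
position: [0.3351, -0.1243, 0.1943]
ee_rot: [0.764, 0.645, -0.0, -0.001]
ft_force: [1.0, 1.0, -0.5]
grip_width: 0.0658
```

View pics/f.png

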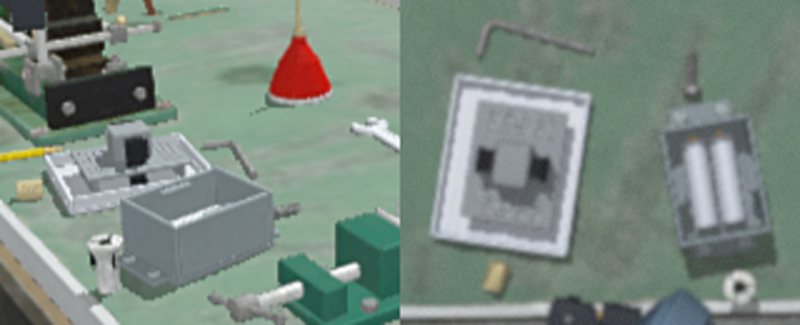

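The cover stands upright and flat inside the tray, both tabs are out, and the box is open with both cells in it. The bystanders near the box and tray are where they were, and the robot is clear.

```bash
python3 -c "
from station import ctrl
print(ctrl.close_job())"
```

```text
the job is handed in; nothing more can be done
None
```

The cover is off the battery box and lying right side up on the tray floor, released. I handed the job in at about 19 s of the 51 s allowed.

- **Pressing and lifting:** I squeezed the two tabs in steps up to 17 N until both reached their stops. The finger opening was 40.8 mm against about 41 expected, and the side force was about 1.5 N. The cover then rose straight up with only its own weight, about 2 N, showing at the wrist, so the hooks were free.
- **Placing:** The cover touched the tray floor at a TCP height of 25 mm, as predicted, with about 1 N of push. I let the tabs out gradually, then raised the arm and moved it clear.
- **Last checks:** The final pictures show the cover flat inside the tray walls with both tabs out. The cells are still in the box, and the collet, bolt, hex key and brass offcut look unmoved. The oil can looked unmoved too. The spanner is only partly in the last picture, and the micrometer is not in it, but the arm never went near either. No check failed or disagreed, except one rough side-view reading of a tray corner, which I dropped in favour of the top view.

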